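# Nudge a slide carrier onto the locating pin of a microscope stage

## Task

On the measuring-microscope stage, the slide carrier (the thick aluminium plate with one round hole) lies askew on the raised loading shelf. Without picking it up, nudge it square against the steel fence and then slide it gently along the fence off the shelf, until its hole drops over the locating pin and it lies flat and fully home on the sunken bed, square to the fence. Leave the beaker and the measuring cylinder standing where they are.

Things in the scene. Friction and masses are not known exactly. Their poses are not given: they have to be found in the camera images.
- stage: Fixed low grey-painted stage, 300 x 150 mm, fence bar along one long side, micrometer drums low on two sides (below 35 mm). Origin: at bench level, right below the step between its two top surfaces, on the pin line. x runs along the fence from loading shelf to sunken bed, z up. Tops above the bench: shelf (x -160 to 0 mm) 45.5 mm, sunken bed (x 0 to 140 mm) 40 mm.
- fence_mid (a point): Middle of the steel fence's inner upright face, at the height of its top edge, 53.5 mm above the bench. In the stage's frame the face is the line y = -45 mm, x from -160 to +140 mm; the bar is 12 mm thick behind it. The opposite long side (y = +93 mm) is open. Friction is high: a plate pushed at mid-side while askew binds with a corner on the fence; push its lagging end first, or push with two spread points.
- slot_mid (a point): Middle of the short pin slot in the bed's surface, at x = +40, y = 0, z = 40 mm in the stage's frame. A fixed steel pin, 10 mm diameter, bevelled top, 5 mm proud of the bed, is clamped in it at an unmeasured place: y = 0, x anywhere from 32 to 48 mm. Find it by touch: the plate rides over it, slightly tipped, until the hole meets it; then the plate drops and the pin blocks the push.
- carrier_mid (a point): Centre (half-way up) of the carrier, a loose aluminium plate 110 (its x) x 90 (its y) x 12 mm, 0.2 to 0.45 kg, glass slide on its front (+x) half, one hole in its rear half. Starts flat on the shelf, x axis within 0.22 rad of the stage's x, centre 14 to 32 mm short of its place at the fence. With its long side against the fence its hole is on the pin line y = 0. Slides at 1 to 5 N.
- carrier_hole (a point): Centre of the carrier's through hole (14 mm in diameter, 2 mm play all round the pin), at the underside of the plate: 29 mm behind the plate's centre on its x axis, 26 mm from its rear edge. Fully home it is 40 mm above the bench.
- beaker: Glass beaker, 66 mm across and 90 mm high, standing on the bench beyond the sunken end of the stage. Origin: centre of its underside.
- cylinder: Glass measuring cylinder, 68 mm foot, 164 mm high, standing on the bench behind the fence side of the stage. Origin: centre of its underside.
Things that resemble listed ones, but are neither listed nor needed, are in the scene too. Leave any green look-alike of the part that bears carrier_mid alone.

How it is judged:
At the end, for the whole second after the job is handed in: The carrier lies flat on the sunken bed with the pin in its hole: hole underside at most 1.5 mm above the bed, plate tilted under 0.02 rad, hole over the pin slot (x 27 to 53 mm, y within 4 mm in the stage's frame), plate square to the fence within 0.15 rad, and at rest (z of carrier_hole in the frame of stage below 0.0415 m and angle between carrier_mid's own z axis and vertical below 0.02 rad and x of carrier_hole in the frame of stage between 0.027 and 0.053 m and y of carrier_hole in the frame of stage between -0.004 and 0.004 m and angle between the x axis of carrier_mid and the x axis of stage, either way round below 0.15 rad and linear speed of carrier below 0.01 m/s); the robot touches nothing.
It fails at once if the carrier is picked up (raised more than 30 mm) or tipped up more than 0.35 rad (z of carrier_mid in the frame of stage above 0.0815 m or angle between carrier_mid's own z axis and vertical above 0.35 rad).
It fails at once if the carrier is pushed roughly (more than 45 N from the fingers) (contact force between the fingers and carrier above 45 N).
It fails at once if the beaker or the measuring cylinder is shifted more than 40 mm or tipped (distance of any of beaker, cylinder from where it was at the start of the episode above 0.04 m or angle between any of beaker, cylinder's own z axis and vertical above 0.5 rad).
It also fails if it takes over 54 s, if anything falls off the work surface, if the arm or the gripper's body presses on something with over 40 N, if the wrist force passes 120 N, or if a joint passes its speed limit or range.

## Robot

A 7-joint arm with a two-finger parallel gripper is mounted at the origin on the work surface. World frame = base frame: x ahead of the robot, y to its left, z up, the work surface at z = 0. Lengths are in m, angles in rad, forces in N, time in s.
With the tool pointing down it reaches from about 0.425 to 0.825 m from the base axis. Payload 3.6 kg.
Tool frame: the origin (TCP) lies where the fingers leave the gripper's body, on its centre line; the fingertips stand 73 mm ahead of it and the grasp point (between the pads) lies 54 mm ahead of it; z points along the fingers, y is the line along which they close (so a half turn about z gives the same grasp; the last joint's range is limited). The gripper opens to 85 mm and grips with 20 to 120 N. Pads are 22 mm wide; open, the fingers measure 114 mm over their backs; the gripper's body (76 mm by 85 mm) begins 54 mm behind the grasp point. The pads swing forward as they close: fully open they stand 13 mm farther back than shut.
Start: joints at [1.147, 0.615, -0.013, 1.423, 0.008, 1.103, -0.04], TCP at [0.252, -0.599, 0.304] pointing down, gripper open.
Joint ranges: [-3.12, 3.12], [-0.3, 2.06], [-1.34, 1.32], [0.26, 2.42], [-1.36, 4.5], [0.01, 1.98], [-2.84, 2.84]. Speed limits (rad/s): [2.79, 2.79, 3.14, 3.14, 3.14, 3.14, 3.14].

## Interface

Orientations are given as a unit quaternion [x, y, z, w].
In Python, from station import arm, snapshot, camera_info, ticket gives the robot as it stands. Calls block until the motion is done:
- arm.movep(position, orientation): joint-space move of the TCP to a pose.
- arm.line_to(position, velocity=0.15, ori=None): straight line of the TCP; ori=None keeps the orientation; velocity is the mean speed in m/s.
- arm.move_j(angles): joint-space move.
- arm.move_gripper(opening, effort=None): opening from 0.0 (shut) to 1.0 (fully open); effort is the grip in N (None keeps the last); returns when the fingers have stopped.
- arm.pause(seconds).
- arm.ik(position, orientation): joint angles nearest the present ones, or None.
- snapshot(name): name is "scene" or "top" or "wrist"; returns the picture (420x560x3 uint8, blue, green, red); there is no depth.
- camera_info(name): a dict with "fx", "fy", "cx", "cy" (pixels), "dist_coeffs" ([k1, k2, p1, p2, k3] as OpenCV has them; the pictures are not rectified), "R" (3x3) and "t" (3): a world point X has camera coordinates R X + t; the wrist camera has in their place "T_tool_cam" (4x4, takes a point from camera to tool coordinates, whose origin is the TCP and whose axes are the flange's). Camera axes: x right, y down, z forward; pixel columns grow to the right and rows downward; lengths in m; the calibration is good to about 2 mm. A picture is of the moment at which its call begins: read the wrist's pose just before it. camera_info takes no time and is no camera call.
A pose or a line that the arm cannot do raises arm.MotionError and nothing moves.
- ticket.finish_job(): hands the job in; it is judged then, once.
Readings, each from a call of its own:
- arm.read_time(): time.
- arm.read_joint_positions(): joint angles.
- arm.read_dq(): joint speeds.
- arm.read_effort(): joint torques, N m.
- arm.read_tool_pos(): TCP position.
- arm.read_eef_rot(): TCP orientation.
- arm.read_ft_force(): force on the tool from outside, world axes, zero at the start.
- arm.read_wrist_torque(): the same for the moment, N m.
- arm.read_opening(): opening from 0.0 (shut) to 1.0 (fully open).
- arm.read_finger_force(): force on a finger pad.
Only numpy, scipy, OpenCV 4.12 (cv2) and the standard library are available. Lean on these libraries where they do the work, as an engineer would, in place of code of your own. Each camera call takes 0.05 s, during which the arm holds its last target. There are 200 camera calls.

## Working session

There is one attempt and no reset: what is moved stays moved. The work goes in short steps, each a Python script; the robot and the scene stay as the last script left them, time stands still between calls to the robot, and variables do not carry over. Pictures are saved under pics/ and viewed, at most 10 in all, crops included, and the job is handed in when it is done.

```bash
mkdir -p pics; python3 - <<'E'
from station import *
import cv2,numpy as np
for n in("scene","top"):
    im=snapshot(n);cv2.imwrite(f"pics/{n}0.png",im)
    c=camera_info(n);print(n,{k:np.round(np.array(v),3).tolist() for k,v in c.items()})
print(camera_info("wrist"),arm.read_eef_rot(),arm.read_time())
E
```

```text
scene {'fx': 442.029, 'fy': 442.029, 'cx': 285.695, 'cy': 210.107, 'dist_coeffs': [-0.045, 0.0, 0.0, 0.0, 0.0], 'R': [[0.321, 0.947, 0.013], [0.807, -0.266, -0.527], [-0.496, 0.18, -0.85]], 't': [-0.211, -0.416, 1.279]}
top {'fx': 408.611, 'fy': 408.611, 'cx': 278.198, 'cy': 214.163, 'dist_coeffs': [-0.001, 0.0, 0.0, 0.0, 0.0], 'R': [[-0.026, -1.0, 0.003], [-0.989, 0.026, -0.142], [0.142, -0.007, -0.99]], 't': [0.026, 0.588, 0.82]}
{'fx': 351.9487015801203, 'fy': 351.9487015801203, 'cx': 279.70699907673185, 'cy': 211.9323401856951, 'dist_coeffs': array([0.01367531, 0.        , 0.        , 0.        , 0.        ]), 'T_tool_cam': array([[-8.47725282e-04, -9.60793248e-01, -2.77264522e-01,
         7.13416056e-02],
       [ 9.99999302e-01, -1.04258462e-03,  5.55367038e-04,
         4.77053559e-04],
       [-8.22664628e-04, -2.77263858e-01,  9.60793462e-01,
        -7.03018656e-02],
       [ 0.00000000e+00,  0.00000000e+00,  0.00000000e+00,
         1.00000000e+00]])} [ 9.80274308e-01  1.97638225e-01 -2.70652646e-04 -1.15756554e-03] 0.1
```

View pics/scene0.png

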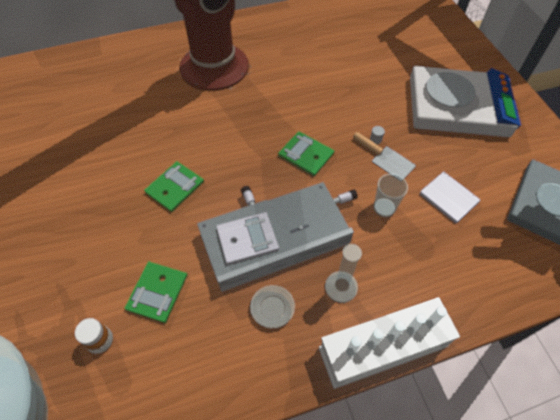

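View pics/top0.png

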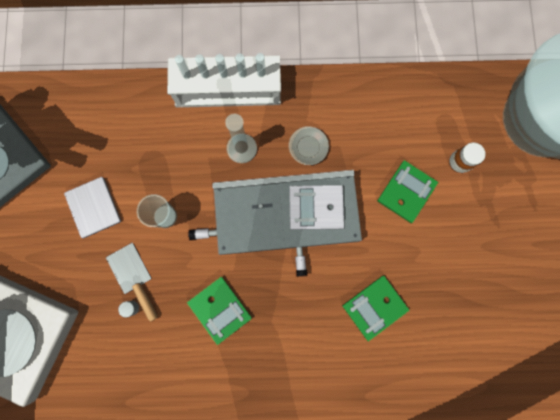

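The top view shows the white/aluminium plate with one hole at (317,207), lying on the shelf (right) half of the stage. The fence runs along the stage's upper edge (y≈180) and the slot is at (262,206). The beaker is at (155,210) and the cylinder at (240,148). The three green plates at (408,192), (220,310) and (376,308) are look-alikes. The carrier must be the white plate, because it is aluminium and on the shelf. I'll confirm that in an enlarged crop and measure it.

```bash
cat > h.py <<'E'
from station import *
import cv2,numpy as np
def ray(n,px,z):
    c=camera_info(n);K=np.array([[c['fx'],0,c['cx']],[0,c['fy'],c['cy']],[0,0,1]])
    u=cv2.undistortPoints(np.float64(px).reshape(-1,1,2),K,np.array(c['dist_coeffs'])).reshape(-1,2)
    R=np.array(c['R']);t=np.array(c['t']);o=-R.T@t
    d=np.c_[u,np.ones(len(u))]@R
    return o+d*((z-o[2])/d[:,2])[:,None]
E
python3 - <<'E'
from h import *
im=cv2.imread("pics/top0.png")
hsv=cv2.cvtColor(im,cv2.COLOR_BGR2HSV)
m=((hsv[...,2]>165)&(hsv[...,1]<40)).astype(np.uint8)*255
m[:, :285]=0;m[:,350:]=0;m[:184]=0;m[235:]=0
m=cv2.morphologyEx(m,cv2.MORPH_CLOSE,np.ones((3,3)))
cs,_=cv2.findContours(m,0,2);c=max(cs,key=cv2.contourArea)
r=cv2.minAreaRect(cv2.convexHull(c));b=cv2.boxPoints(r);print(r)
w=ray("top",b,.0575);print(w.round(4),np.linalg.norm(np.diff(w,axis=0),axis=1))
h=((hsv[...,2]<110)).astype(np.uint8);h[:200]=0;h[214:]=0;h[:,:322]=0;h[:,338:]=0
ys,xs=np.nonzero(h);print("hole",xs.mean(),ys.mean(),len(xs))
g=im[160:270,200:380];g=cv2.resize(g,None,fx=4.4,fy=4.4,interpolation=cv2.INTER_CUBIC)
cv2.polylines(g,[np.int32((b-[200,160]+.5)*4.4)],True,(0,0,255),1)
cv2.imwrite("pics/crop.png",g)
E
```

```text
((316.3093566894531, 206.97210693359375), (43.45693588256836, 52.382667541503906), 88.02507019042969)
[[ 0.6447 -0.0142  0.0575]
 [ 0.6457 -0.124   0.0575]
 [ 0.5542 -0.1226  0.0575]
 [ 0.5533 -0.0145  0.0575]] [0.10977892 0.09149693 0.10810777]
hole 328.7 206.9 10
```

View pics/crop.png

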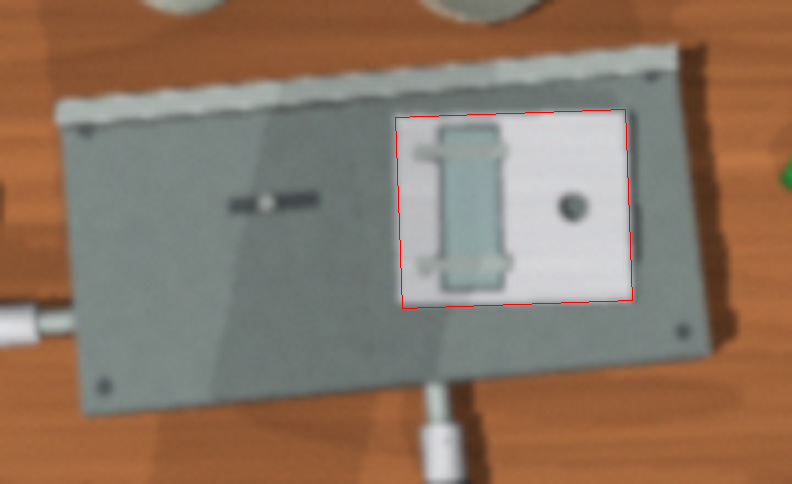

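The crop confirms it: a white plate with a glass slide on its +x (left) half and a hole at crop (572,207). Its rear edge faces right. The slot runs (230,206)–(318,199), with a bright pin near (266,203). Next I'll fit the stage pose from the stage corners, slot ends and fence ends.

```bash
cat >> h.py <<'E'
from scipy.spatial.transform import Rotation as Ro
def quat(a): # tool down, tool y axis at world angle a
    y=np.array([np.cos(a),np.sin(a),0]);z=np.array([0,0,-1.]);return Ro.from_matrix(np.c_[np.cross(y,z),y,z]).as_quat()
E
python3 - <<'E'
from h import *
P=[((84,413),140,93,.04),((711,353),-160,93,.0455),((274,203),40,0,.04),((60,123),140,-45,.0535),((678,70),-160,-45,.0535)]
W=np.array([ray("top",np.array(p)/4.4+[200-.5,160-.5],z)[0,:2] for p,_,_,z in P]);S=np.array([[x,y] for _,x,y,_ in P])/1000
Sc=S-S.mean(0);Wc=W-W.mean(0)
a=np.arctan2((Sc[:,0]*Wc[:,1]-Sc[:,1]*Wc[:,0]).sum(),(Sc*Wc).sum())
R=np.array([[np.cos(a),-np.sin(a)],[np.sin(a),np.cos(a)]]);t=W.mean(0)-R@S.mean(0)
print("stage",t,np.degrees(a));print("resid mm",((S@R.T+t-W)@R*1000).round(1))
fd=W[3]-W[4];bd=W[0]-W[1];print("fence/bot deg",np.degrees([np.arctan2(fd[1],fd[0]),np.arctan2(bd[1],bd[0])]))
b=ray("top",cv2.boxPoints(((316.309,206.972),(43.457,52.383),88.025)),.0575)[:,:2]
print("plate corners in stage mm",((b-t)@R*1000).round(1))
for n,p,z in(("pin",np.array((266,203))/4.4+[199.5,159.5],.045),("hole",(328.7,206.9),.0575),("cyl",(242,149),.0),("beak",(165,213),0)):
    print(n,((ray("top",p,z)[:,:2]-t)@R*1000).round(1))
np.save("stage.npy",[*t,a])
def s2w(x,y,z):return [*(R@[x,y]+t),z]
for aa in (a,a+np.pi,a-np.pi/2,a+np.pi/2):
  for s in((-.05,.1),(-.15,0),(.02,0)):
    q=arm.ik(s2w(*s,.12),quat(aa));print(round(aa,2),s,None if q is None else np.round(q,2))
E
```

```text
stage [0.61088947 0.00461452] 93.76842219277772
resid mm [[ 1.1  0.3]
 [-0.5  0.9]
 [-0.5 -0.4]
 [ 1.4  0.2]
 [-1.5 -1. ]]
fence/bot deg [93.53494932 93.89058337]
plate corners in stage mm [[ -21.   -32.5]
 [-130.6  -26.3]
 [-123.2   64.9]
 [ -15.3   58.7]]
pin [[44.2  0.9]]
hole [[-98.1  18.8]]
cyl [[  74.8 -139.9]]
beak [[256.1  -9.4]]
1.64 (-0.05, 0.1) [ 0.45  0.76 -0.61  1.97  0.72  0.64  1.  ]
1.64 (-0.15, 0) [ 0.56  0.89 -0.65  1.62  0.67  0.86  1.27]
1.64 (0.02, 0) [ 0.33  0.88 -0.71  1.7   0.74  0.84  0.92]
4.78 (-0.05, 0.1) [ 0.03  0.68  0.04  1.99 -0.05  0.48 -1.4 ]
4.78 (-0.15, 0) [ 0.17  0.8   0.04  1.63 -0.04  0.7  -1.27]
4.78 (0.02, 0) [-0.11  0.77  0.05  1.72 -0.06  0.65 -1.53]
0.07 (-0.05, 0.1) [ 0.26  0.7  -0.31  1.98  0.4   0.52 -0.26]
0.07 (-0.15, 0) [ 0.37  0.82 -0.31  1.63  0.33  0.74 -0.02]
0.07 (0.02, 0) [ 0.13  0.8  -0.34  1.71  0.38  0.7  -0.34]
3.21 (-0.05, 0.1) [-0.2   0.71  0.39  1.99 -0.51  0.53 -2.51]
3.21 (-0.15, 0) [-0.06  0.85  0.44  1.64 -0.49  0.76 -2.46]
3.21 (0.02, 0) [-0.34  0.82  0.44  1.73 -0.5   0.71 -2.71]
```

```bash
cat >> h.py <<'E'
import os
if os.path.exists("stage.npy"):
    *T,A=np.load("stage.npy");RS=np.array([[np.cos(A),-np.sin(A)],[np.sin(A),np.cos(A)]])
    def s2w(x,y,z):return [*(RS@[x,y]+T),z]
    def fs(): f=np.array(arm.read_ft_force());return np.r_[f[:2]@RS,f[2]]
    def tool_s(): p=np.array(arm.read_tool_pos());return np.r_[(p[:2]-T)@RS,p[2]]
E
python3 - <<'E'
from h import *
q=quat(A+np.pi)
arm.move_gripper(.5)
arm.movep(s2w(-.072,.083,.16),q)
arm.line_to(s2w(-.072,.083,.122),.08)
f0=fs();z=.122
while z>.098:
    z-=.001;arm.line_to(s2w(-.072,.083,z),.02)
    d=fs()-f0
    if d[2]>2.5:break
print("touch",z,tool_s(),d,arm.read_opening())
zp=z+.002;np.save("zp.npy",zp)
arm.line_to(s2w(-.072,.083,zp),.03);f0=fs();y=.083
while y>.048:
    y-=.001;arm.line_to(s2w(-.072,y,zp),.025);d=fs()-f0
    print(round(y,3),d.round(1),end=" ")
    if d[1]>13:break
print(tool_s(),arm.read_time())
cv2.imwrite("pics/top1.png",snapshot("top")[150:280,190:390].repeat(4,0).repeat(4,1))
E
```

```text
touch 0.11599999999999999 [-0.07203381  0.08287168  0.11636002] [0.62445825 0.21899076 4.38807108] 0.5013744236798822
0.082 [-0.3 -0.9 -1.2] 0.081 [-0.1 -0.3 -0.1] 0.08 [-0.1 -0.8  0.1] 0.079 [ 1.2 -0.1 -0.6] 0.078 [ 1.1 -0.8  0.3] 0.077 [-0.  -1.1 -0.3] 0.076 [ 0.3 -0.1  0.1] 0.075 [ 0.6 -0.3 -0.2] 0.074 [ 0.4 -0.9 -0.3] 0.073 [0.4 1.1 1.2] 0.072 [-0.5  3.4  2.7] 0.071 [-1.2  0.8 -0.2] 0.07 [-1.5  1.5 -0.2] 0.069 [-0.9  0.9 -0.6] 0.068 [-0.3  0.7  0. ] 0.067 [-0.1  1.6 -0.6] 0.066 [-0.3  1.3 -0.7] 0.065 [-0.9  1.4 -0.9] 0.064 [ 0.8  0.9 -0. ] 0.063 [-0.2  1.6 -0.8] 0.062 [-0.7  1.1 -0.1] 0.061 [ 0.7  1.2 -0.9] 0.06 [1.  1.8 0. ] 0.059 [0.3 1.9 0.4] 0.058 [0.6 1.9 0.5] 0.057 [ 0.6  1.1 -0.6] 0.056 [0.2 2.4 0.5] 0.055 [1.2 5.  3.9] 0.054 [1.8 6.8 3.9] 0.053 [0.4 7.1 5.4] 0.052 [0.6 9.  7.5] 0.051 [ 1.2 11.2  8.7] 0.05 [ 1.7 12.7  9.7] 0.049 [ 0.9 13.6 12. ] [-0.07201133  0.0549735   0.11776216] 13.6667
```

View pics/top1.png

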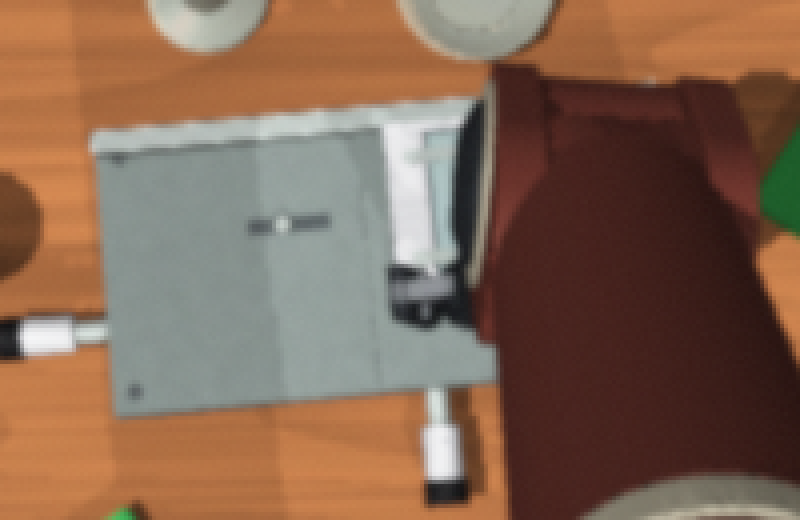

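The plate is now flush on the fence: its front edge is perpendicular to the fence, and TCP y = 55 mm is the expected 45 mm plus half a pad. Next I'll push from the rear edge with two spread fingers.

```bash
python3 - <<'E'
from h import *
zp=float(np.load("zp.npy"));q=quat(A-np.pi/2)
arm.line_to(s2w(-.072,.070,zp),.06)
arm.line_to(s2w(-.072,.075,.16),.12)
arm.movep(s2w(-.150,0,.16),q)
arm.line_to(s2w(-.150,0,zp),.08)
f0=fs();x=-.150
while x<.022:
    x+=.003 if x<-.03 else .001
    arm.line_to(s2w(x,-.0012*(x+.15)/.15,zp),.03);d=fs()-f0
    if x>-.03 or abs(d[0])>2: print(round(x,3),d.round(1),end=" ")
    if abs(d[0])>11:break
print(tool_s(),arm.read_time())
cv2.imwrite("pics/top2.png",cv2.resize(snapshot("top")[150:280,190:390],None,fx=4,fy=4,interpolation=2))
E
```

```text
-0.084 [-2.2  4.7  0.2] -0.078 [-2.3  3.4  0.3] -0.075 [-2.   4.   0.3] -0.072 [-2.8  4.5 -0.1] -0.069 [-3.7  4.   0.6] -0.066 [-3.8  3.9  0.7] -0.063 [-3.8  4.2  0.2] -0.06 [-2.   3.6  0.7] -0.057 [-2.7  3.5  1.4] -0.054 [-2.7  4.4  1.1] -0.051 [-4.1  4.7  2.3] -0.048 [-3.7  4.7  2.5] -0.045 [-4.1  4.3  3.3] -0.042 [-3.4  4.4  2.8] -0.039 [-4.6  5.2  3. ] -0.036 [-4.4  4.3  2.4] -0.033 [-3.8  5.5  3.1] -0.03 [-4.1  4.4  1.8] -0.029 [-4.3  4.3  2.3] -0.028 [-5.6  4.5  1.3] -0.027 [-4.1  5.3  2.2] -0.026 [-4.4  4.1  2.1] -0.025 [-5.   3.9  2.2] -0.024 [-3.9  6.1  2.1] -0.023 [-4.4  4.1  1.1] -0.022 [-4.8  4.7  1.9] -0.021 [-3.9  4.7  1.4] -0.02 [-5.1  4.8  2.4] -0.019 [-3.4  4.   1.2] -0.018 [-4.8  4.4  1.5] -0.017 [-3.9  4.8  1.8] -0.016 [-4.6  3.9  1.7] -0.015 [-4.2  5.1  1.9] -0.014 [-3.6  5.3  2.2] -0.013 [-4.   4.6  1.8] -0.012 [-4.2  4.7  2. ] -0.011 [-4.2  4.7  2.7] -0.01 [-4.6  4.5  1.8] -0.009 [-3.8  5.4  1.5] -0.008 [-4.6  4.7  1.7] -0.007 [-3.4  4.3  1.3] -0.006 [-2.8  5.3  1.1] -0.005 [-2.9  4.5  0.7] -0.004 [-3.1  4.5  2. ] -0.003 [-3.5  4.2  1.9] -0.002 [-1.9  3.2  1.2] -0.001 [-2.9  3.6  0.9] 0.0 [-2.2  4.5  0.9] 0.001 [-2.1  3.2  1.5] 0.002 [-2.6  2.3 -0. ] 0.003 [ 0.5  1.6 -0.8] 0.004 [ 0.6  1.3 -1.3] 0.005 [0.7 1.1 0.3] 0.006 [0.3 0.1 0.5] 0.007 [-1.2 -0.2  1.6] 0.008 [-1.1  0.8  2.3] 0.009 [-3.1  1.   1.5] 0.01 [-3.1  1.   2.5] 0.011 [-5.3  0.9  3.4] 0.012 [-5.6 -0.4  3.8] 0.013 [-5.8 -0.2  3.2] 0.014 [-7.5  0.2  3.3] 0.015 [-9.4  0.7  4.6] 0.016 [-10.6   0.6   3.7] 0.017 [-11.5   0.4   5.3] [ 0.01003057 -0.00133361  0.11816396] 38.3167
```

View pics/top2.png

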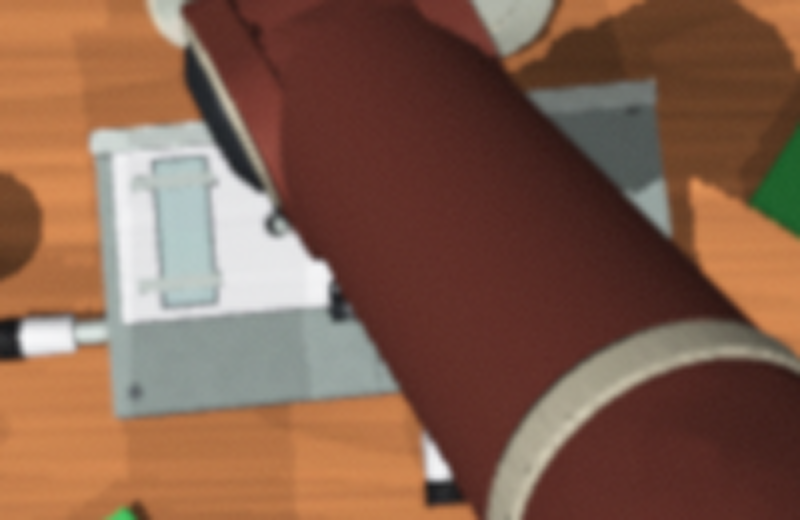

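The force fell to zero at x≈3 mm, where the plate dropped, and then rose to a hard stop. The pin shows in the hole at (275,222). I'll back off and check.

```bash
python3 - <<'E'
from h import *
zp=float(np.load("zp.npy"))
arm.line_to(s2w(-.012,0,zp),.06)
arm.line_to(s2w(-.09,.02,.20),.15)
im=snapshot("top");print(tool_s(),arm.read_time(),fs())
hsv=cv2.cvtColor(im,cv2.COLOR_BGR2HSV)
m=((hsv[...,2]>165)&(hsv[...,1]<40)).astype(np.uint8)*255
m[:, :215]=0;m[:,290:]=0;m[:188]=0;m[240:]=0
m=cv2.morphologyEx(m,cv2.MORPH_CLOSE,np.ones((3,3)))
c=max(cv2.findContours(m,0,2)[0],key=cv2.contourArea);b=cv2.boxPoints(cv2.minAreaRect(c))
w=ray("top",b,.052)[:,:2];print(((w-T)@RS*1000).round(1))
cv2.imwrite("pics/top3.png",cv2.resize(im[130:280,150:350],None,fx=4,fy=4,interpolation=2))
E
```

```text
[-0.08858228  0.0202745   0.19924743] 39.9667 [-0.94723318 -0.62754321 -0.48402654]
[[131.6 -43.5]
 [ 17.6 -40.3]
 [ 20.2  51.1]
 [132.5  47.8]]
```

View pics/top3.png

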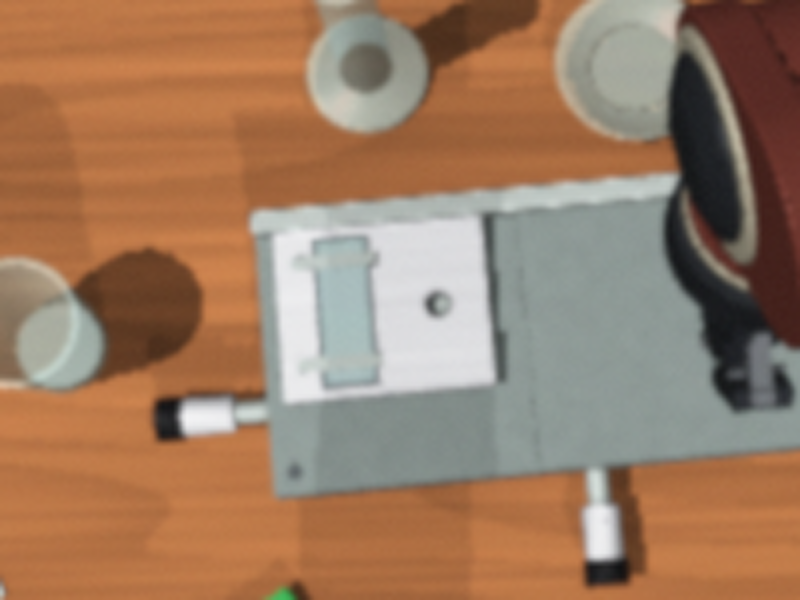

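The pin shows inside the hole at (440,302), the plate is square to the fence, and the glassware hasn't moved. A light touch on the plate top will check its height (TCP z should be about 0.1225) before I hand in.

```bash
python3 - <<'E'
from h import *
arm.line_to(s2w(.045,.0,.16),.15)
arm.line_to(s2w(.045,0,.129),.06);f0=fs();z=.129
while z>.1185:
    z-=.001;arm.line_to(s2w(.045,0,z),.02);d=fs()-f0
    if d[2]>3:break
print("touch",z,tool_s(),d)
arm.line_to(s2w(.045,0,.18),.12)
print(arm.read_time());im=snapshot("top")
np.save("im4.npy",im)
if tool_s()[2]>.17 and z<.1235: print(ticket.finish_job())
E
```

```text
touch 0.122 [4.50160613e-02 7.11445957e-06 1.22898687e-01] [0.66505622 1.73809764 5.26125337]
44.1167
the job is handed in; nothing more can be done
None
```

I pushed the carrier square to the fence and along it onto the locating pin. It lies flat at bed height, judged by one light touch on its rear half. The beaker and cylinder were not disturbed, and I handed the job in at about 44 s with the arm clear.

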